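# Lock the engraver's turntable

## Robot

A 6-joint arm with a two-finger parallel gripper is mounted at the origin on a cart in front of the work surface, level with it; the furniture and walls round the work are solid. World frame = base frame: x ahead of the robot, y to its left, z up, the work surface at z = 0. Lengths are in m, angles in rad, forces in N, time in s.
With the tool pointing down it reaches from about 0.35 to 0.775 m from the base axis. Payload 5.5 kg.
Tool frame: the origin (TCP) lies at the very end of the fingers, on their centre line; the grasp point (between the pads) lies 19 mm behind it (grip_point_offset is the distance from the TCP to the grasp point, in m); z points along the fingers, y is the direction in which the jaws open and shut (so a half turn about z gives the same grasp; the last joint's range is limited). The gripper opens to 85 mm and grips with 20 to 120 N. Pads are 22 mm wide; open, the fingers measure 114 mm over their backs; the gripper's body (76 mm by 85 mm) begins 54 mm behind the grasp point. The pads swing forward as they close: fully open they stand 13 mm farther back than shut.
Start: joints at [1.16, 0.313, 0.046, 1.304, 0, 1.431], TCP at [0.154, 0.554, 0.231] pointing down, gripper open.
Joint ranges: [-2.76, 2.76], [-0.86, 1.69], [-1.03, 1.26], [-2.2, 2.34], [-1.47, 1.5], [-3.14, 3.14]. Speed limits (rad/s): [2.57, 2.57, 3.14, 3.14, 3.14, 3.14].

## Interface

Orientations are given as a unit quaternion [w, x, y, z].
In Python, from workcell import * gives the robot as it stands.
- The arm moves only by the shell command python3 -m crank 'ROWS' [OPENING] [FORCE]. ROWS is a JSON object of lists of equal length, an entry for each row: "travel": the shift along the tool's x, y, z in units of 40 mm (1.0 is 40 mm), a list of three; "turn": the turn about the tool's z in rad. In form: {"travel": [[x, y, z], ...], "turn": [turn, ...]}. A call has 1 to 5 rows; each row is the pose to reach, as a shift and turn from the pose commanded when the call began, along the tool's axes at that moment; what a row does not reach only later rows make up. A row lasts 1/12 s, in which the tool goes at most 41.7 mm and 7.16 degrees, less where a joint would pass 70% of its speed; a pose out of reach is approached as far as the arm can. A call with a gripper value outside its range is refused whole. OPENING is the finger opening in mm, from 0 to 85.4, set as the call begins (- or left out, the last holds). The fingers move at their own pace and stop on an object; FORCE is the grip in N (left out, the last holds). Time passes only in rows, so rows that repeat a pose let the fingers close. It gives the time, the measured TCP pose, the force and the opening at its end, in the units of the state.
- get_state(): the state, without advancing time (a new reading comes with each control period).
- read_camera(name): name is "scene" or "top" or "wrist"; returns a dict with "image" (420x560x3 uint8, red, green, blue), "K" (3x3 intrinsics, pixels), "R" (3x3) and "t" (3): a world point X has camera coordinates R X + t. Camera axes: x right, y down, z forward; pixel columns grow to the right and rows downward; lengths in m; the calibration is good to about 2 mm. A picture is of the moment at which its call begins. There is no depth.
- hand_in(): hands the job in, once; it reports no verdict.
The state is a dict: "clock": time; "joint_pos": joint angles; "qvel": joint speeds; "tau": joint torques, N m; "tcp_pos": TCP position; "orientation": TCP orientation; "wrist_force": force on the tool from outside, world axes, zero at the start; "ft_torque": the same for the moment, N m; "finger_gap": finger opening in m.
Only numpy, scipy, OpenCV 4.12 (cv2) and the standard library are available. Lean on these libraries where they do the work, as an engineer would, in place of code of your own. Each camera call takes 0.05 s, during which the arm holds its last target. There are 200 camera calls.

## Task

Lock the small engraving turntable: push its disc round by one of the two brass pins until the groove across it lines up with the lock bar, then push the bar's red tab so that the bar slides through the groove and fully home in the keeper on the far side. Do it all by pushing with the fingertips or the outside of the fingers: do not take a pin or the tab between the fingers, and leave the film can, the cork and the spool standing where they are.

Things in the scene. Friction and masses are not known exactly. Their poses are not given: they have to be found in the camera images.
- turntable: Fixture screwed to the bench: grey base plate 10 mm thick, x from -208 to +77 mm, 56 mm wide, 94 mm round the disc. Origin on the disc's turning axis at bench height; x points the way the bar is pushed, from red tab over disc to keeper; z up. The straps of guide (x -75 to -45 mm) and keeper (x +43 to +63 mm) are 35 mm wide, tops at z = 34 mm plus 1.5 mm screw heads.
- disc (a joint): Angle of the aluminium disc about the vertical axis, rad, counter-clockwise from above, -0.5 to 3.64. The groove lies along the bar at 0 and equally at 3.1416; in between it blocks the bar. Disc 76 mm across, top 30 mm above the bench; groove 18 mm wide, right across, mouths chamfered; bar 12 mm wide, nose tapered. The disc stays where it is left; turning it takes about 3 N at a pin.
- pin_a (a point): Top of one brass pin standing on the disc, 27 mm from the axis, square to the groove: at disc angle 0 it stands on the fixture's +y side, and it goes round with the disc. Pin 10 mm in diameter with a 14 mm foot collar; its top is about 61 mm above the bench, the collar ends 33.5 mm above the bench.
- pin_b (a point): Top of the other, like brass pin, opposite pin_a (fixture's -y side at disc angle 0). Beware right of the disc: a desk lamp, shade within x 0.40 to 0.67, y -0.43 to -0.18, z 0.16 to 0.48 m (robot's frame), arms within x 0.58 to 0.79, y -0.48 to -0.18, up to z 0.61.
- bar (a joint): Brass lock bar. Travel of the lock bar, m: near 0 withdrawn, 0.112 fully home (end stop, tab against the guide). Its nose meets the disc's rim at about 0.014. It slides stiffly (about 2 N) and stays where it is left.
- tab (a point): Middle of the top edge of the red tab on the bar's tail, 65 mm above the bench; tab 10 mm thick along the bar, 30 mm wide; bar top 27 mm above the bench. At fixture x = -192 mm + bar travel, y = 0. Beware left of it: a fixed file rack, end board 127 mm high from about x 0.55, y 0.22 to x 0.65, y 0.11 m (robot's frame), taller files behind.
- film_can: Black film can with grey lid, 33 mm across, 54 mm tall, loose; origin centre of underside. Leave alone.
- cork_b: Cork, 46 mm across, 20 mm tall, loose; origin centre of underside. Leave alone.
- solder_spool: Small white spool, 42 mm across, 22 mm tall, loose; origin centre of underside. Leave alone.

How it is judged:
On the way, in this order (a step that is already met when the one before it is completed fails the run):
1. the groove is lined up with the bar (within 0.25 rad) while the bar is still clear of the disc ((value of joint disc between -0.25 and 0.25 rad or value of joint disc between 2.89159 and 3.39159 rad) and value of joint bar below 0.02 m), for 0.1 s.
2. the bar is pushed through the groove and home ((value of joint disc between -0.15 and 0.15 rad or value of joint disc between 2.99159 and 3.29159 rad) and value of joint bar above 0.107 m), for 0.1 s.
At the end, for the whole second after the job is handed in: The bar stands through the disc's groove and in the keeper, within 5 mm of its end stop and at rest, the groove along the bar; film can, cork and spool are within 20 mm of where they stood (all of step 2 and velocity of joint bar between -0.005 and 0.005 m/s and distance of each of film_can, cork_b, solder_spool from where it was at the start of the episode below 0.02 m); the robot touches nothing.
It fails at once if a pin is taken between the fingers ((horizontal distance between the grasp point and pin_a below 0.009 m and distance between the grasp point and pin_a below 0.035 m and contact force between the fingers and disc above 0.5 N) or (horizontal distance between the grasp point and pin_b below 0.009 m and distance between the grasp point and pin_b below 0.035 m and contact force between the fingers and disc above 0.5 N)).
It fails at once if the tab is taken between the fingers (x of the grasp point in the frame of tab between -0.008 and 0.008 m and y of the grasp point in the frame of tab between -0.022 and 0.022 m and z of the grasp point in the frame of tab below 0.03 m and contact force between the fingers and bar above 0.5 N).
It fails at once if a bystander is lifted, knocked over or pushed away (distance of any of film_can, cork_b, solder_spool from where it was at the start of the episode above 0.02 m or angle between any of film_can, cork_b, solder_spool's own z axis and vertical above 0.5 rad).
It also fails if it takes over 56 s, if anything falls off the work surface, if the arm or the gripper's body presses on something with over 40 N, if the wrist force passes 120 N, or if a joint passes its speed limit or range.

## Working session

There is one attempt and no reset: what is moved stays moved. The work goes in short steps, Python scripts to look and compute and a shell command to move; the robot and the scene stay as the last step left them, time stands still between calls to the robot, and variables do not carry over. Pictures are saved under pics/ and viewed, about 8 in all and at most 12, crops included, and the job is handed in when it is done.

```bash
mkdir -p pics; ls; python3 - <<'E'
from workcell import *
import cv2
s=get_state();print({k:s[k] for k in('clock','tcp_pos','orientation','finger_gap')})
for n in('top','scene'):
    c=read_camera(n);cv2.imwrite(f'pics/{n}0.png',c['image'][:,:,::-1]);print(n,c['K'],c['R'],c['t'])
E
```

```text
pics
{'clock': 0.0, 'tcp_pos': array([0.15360605, 0.5535646 , 0.23037795]), 'orientation': array([-2.68851498e-04,  1.34995727e-01,  9.90845723e-01, -9.13120882e-04]), 'finger_gap': 0.08554383473825145}
top [[447.10697135   0.         280.47792222]
 [  0.         447.10697135 220.15039604]
 [  0.           0.           1.        ]] [[ 0.02041026 -0.99978721 -0.00299171]
 [-0.99798028 -0.02019315 -0.06022962]
 [ 0.06015639  0.00421497 -0.99818007]] [-0.03785217  0.59378707  0.89225075]
scene [[384.47695314   0.         275.13295156]
 [  0.         384.47695314 201.49479274]
 [  0.           0.           1.        ]] [[-0.68773836 -0.72564626 -0.02129431]
 [-0.3014906   0.3121783  -0.90091516]
 [ 0.66039334 -0.61317388 -0.43347252]] [0.38586159 0.25722071 0.45997502]
```

View pics/top0.png

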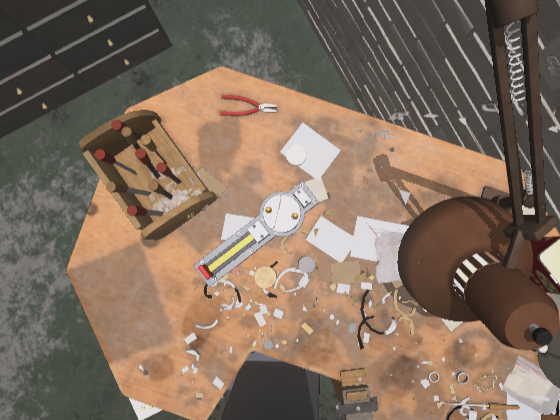

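View pics/scene0.png

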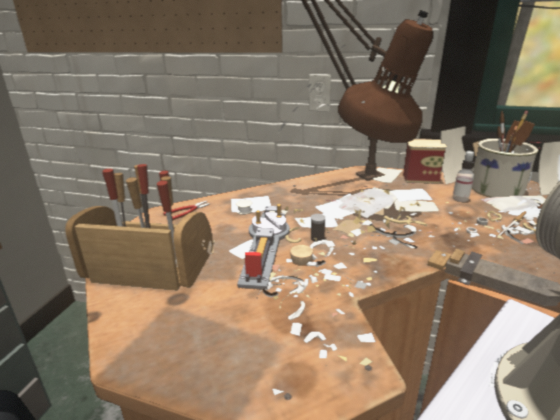

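Top view: the tab is near (206,271), the disc near (283,214), the pins near (268,210) and (296,215). The can is near (306,264), the cork near (264,277) and the spool near (295,155). I'll enlarge this area and measure by colour.

```bash
cat > h.py <<'E'
from workcell import *
import cv2,numpy as np
def ray(c,uv,z):
    d=c['R'].T@np.linalg.inv(c['K'])@np.array([uv[0],uv[1],1.]);o=-c['R'].T@c['t']
    return o+d*(z-o[2])/d[2]
def proj(c,X):
    p=c['K']@(c['R']@np.asarray(X,float)+c['t']);return p[:2]/p[2]
def blobs(c,lo,hi,roi,amin=6):
    u0,u1,v0,v1=roi
    m=cv2.inRange(cv2.cvtColor(c['image'],cv2.COLOR_RGB2HSV),np.array(lo),np.array(hi))[v0:v1,u0:u1]
    n,_,st,ce=cv2.connectedComponentsWithStats(m)
    return [(ce[i]+[u0,v0],st[i].tolist()) for i in range(1,n) if st[i][4]>=amin]
E
python3 - <<'E'
from h import *
c=read_camera('top')
crop=c['image'][140:300,185:345]
cv2.imwrite('pics/top1.png',cv2.resize(crop,(800,800),interpolation=cv2.INTER_CUBIC)[:600+200:,:,::-1][100:700])
print('red')
for ce,st in blobs(c,(0,170,90),(8,255,255),(185,240,250,300)):print(ce,st,ray(c,ce,.063))
print('brass')
for ce,st in blobs(c,(12,110,90),(28,255,255),(250,315,185,240)):print(ce,st,ray(c,ce,.061))
for n,p,z in(('disc',(283,214),.03),('can',(306,264),.054),('cork',(264,277),.02),('spool',(295,155),.022)):print(n,ray(c,p,z))
E
```

```text
red
[204.42105263 271.76315789] [14, 15, 11, 14, 38] [0.48939966 0.1181485  0.063     ]
brass
[268.13043478 209.17391304] [16, 22, 6, 6, 23] [ 0.61269654 -0.00155278  0.061     ]
[294.26315789 215.05263158] [42, 28, 6, 5, 19] [ 0.60227904 -0.05249602  0.061     ]
disc [ 0.60618504 -0.03064518  0.03      ]
can [ 0.50793528 -0.07724391  0.054     ]
cork [0.47887046 0.00507315 0.02      ]
spool [ 0.72816319 -0.05274986  0.022     ]
```

View pics/top1.png

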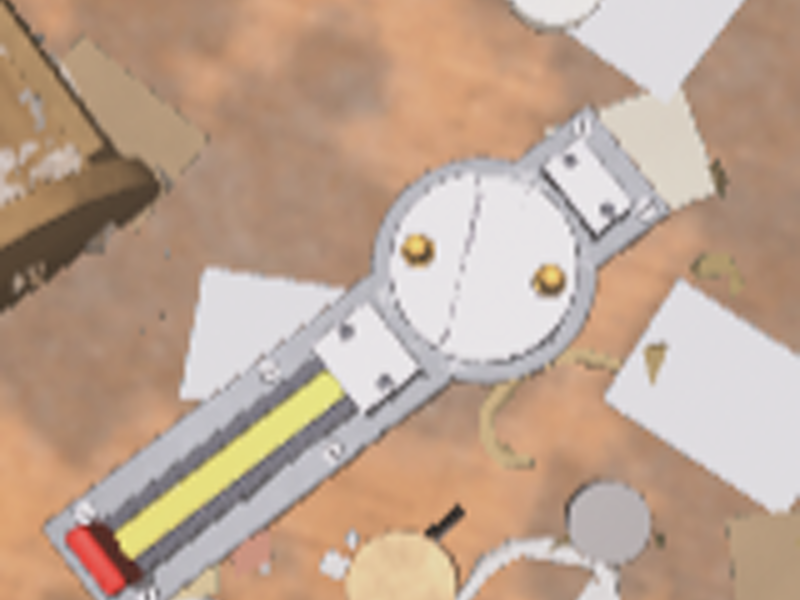

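The crop shows the tab bottom-left, pin_a at crop (417,249), pin_b at (549,280), and the groove edge running about (478,175) to (443,345). The disc is therefore about 0.69 rad off, because the other reading is outside its range. I'll refine the fixture frame and work out the moves.

```bash
cat >> h.py <<'E'
def rowsto(P,yaw=None):
    from scipy.spatial.transform import Rotation as Ro
    s=get_state();w,x,y,z=s['orientation'];R=Ro.from_quat([x,y,z,w]).as_matrix()
    a=np.arctan2(R[1,0],R[0,0])
    t=None if yaw is None else -((yaw-a+np.pi)%(2*np.pi)-np.pi)
    return (R.T@(np.asarray(P)-s['tcp_pos'])/.04).round(3),t
E
python3 - <<'E'
from h import *
c=read_camera('top')
g=lambda x,y:(185+(x+.5)/5-.5,140+(100+y+.5)/5-.5)
pa=ray(c,g(417,249),.061);pb=ray(c,g(549,280),.061);ax=(pa+pb)/2
k=ray(c,g(587,185),.034);gu=ray(c,g(367,358),.034);tab=ray(c,(204.4,271.8),.063)
print(pa,pb,ax,np.linalg.norm(pa-pb));print(k,gu,tab)
d=(k-gu)[:2];print('straps dir',np.degrees(np.arctan2(d[1],d[0])),np.linalg.norm(d),'exp .113')
d=(k-tab)[:2];print('keeper-tab',np.degrees(np.arctan2(d[1],d[0])))
d=(ax-tab)[:2];print('axis-tab',np.degrees(np.arctan2(d[1],d[0])),np.linalg.norm(d))
d=(k-ax)[:2];print('k-axis',np.linalg.norm(d),np.degrees(np.arctan2(d[1],d[0])))
d=(pa-pb)[:2];print('pins',np.degrees(np.arctan2(d[1],d[0])))
# second view: pins in scene
s=read_camera('scene')
print('proj scene pins',proj(s,pa),proj(s,pb),'tab',proj(s,tab))
for ce,st in blobs(s,(10,110,80),(28,255,255),(240,300,195,230),3):print(ce,st)
for ce,st in blobs(s,(0,170,90),(8,255,255),(235,275,240,285)):print(ce,st)
for P in ((.36,.3,.23),(.45,.13,.2)):print(rowsto(P,np.radians(129)))
E
```

```text
[ 0.61225107 -0.00130925  0.061     ] [ 0.60122013 -0.05278114  0.061     ] [ 0.6067356 -0.0270452  0.061    ] 0.05264064135606704
[ 0.64163675 -0.06803258  0.034     ] [0.5704544  0.01857329 0.034     ] [0.48932841 0.11818681 0.063     ]
straps dir -50.58282589037266 0.11210487578689486 exp .113
keeper-tab -50.720359978640815
axis-tab -51.04753694410867 0.18675327515246815
k-axis 0.053833586696146164 -49.58528727761568
pins 77.90390381334261
proj scene pins [258.83270472 209.41124548] [279.31256784 203.51111809] tab [253.88114854 252.03688252]
[278.625 205.25 ] [38, 9, 3, 4, 8]
[257.625 212.625] [17, 16, 2, 5, 8]
[278.5 215.5] [38, 20, 2, 2, 4]
[258.   221.75] [17, 26, 3, 2, 4]
[252.81578947 254.05263158] [11, 13, 14, 3, 38]
(array([-6.666, -4.736,  0.025]), np.float64(0.6193371523508526))
(array([-9.971, -8.229,  0.778]), np.float64(0.6193371523508526))
```

The views agree: axis (0.607,-0.027), fixture direction -50.7°. First I close the gripper, turn the tool, and approach on the robot's side of the rack.

```bash
python3 -m crank '{"travel":[[-0.6,-0.4,0],[-1.4,-1.0,0],[-2.2,-1.55,0],[-3.0,-2.1,0],[-3.6,-2.55,0]],"turn":[0.12,0.24,0.36,0.48,0.613]}' 0 40; python3 -c "
from h import *
for P in ((.36,.3,.23),(.45,.13,.2)):print(rowsto(P,np.radians(129.3)))"
```

```text
clock: 0.67
tcp_pos: [0.2664, 0.4153, 0.2312]
orientation: [0.0, 0.427, 0.904, -0.0]
wrist_force: [0.0, 0.4, 0.8]
finger_gap: 0.0256
(array([-3.713, -0.026,  0.032]), np.float64(0.002686981559698598))
(array([-8.424, -0.989,  0.785]), np.float64(0.002686981559698598))
```

```bash
python3 -m crank '{"travel":[[-0.9,-0.1,0],[-1.8,-0.2,0],[-2.7,-0.3,0],[-3.6,-0.4,0.1],[-4.5,-0.5,0.2]],"turn":[0,0,0,0,0]}'; python3 -m crank '{"travel":[[-0.9,-0.1,0.1],[-1.8,-0.2,0.2],[-2.7,-0.3,0.3],[-3.6,-0.4,0.5],[-3.6,-0.4,0.5]],"turn":[0,0,0,0,0]}'; python3 -c "
from h import *
f=np.radians(-50.7);X=np.array([np.cos(f),np.sin(f),0]);Y=np.array([-X[1],X[0],0]);A=np.array([.607,-.027,0])
for x,y,z in((-.05,.028,.12),(-.05,.028,.042),(-.016,.028,.042)):
  P=A+x*X+y*Y+[0,0,z];print(P,rowsto(P,np.radians(129.3)))"
```

```text
clock: 1.08
tcp_pos: [0.366, 0.2648, 0.2235]
orientation: [0.0, 0.424, 0.906, 0.0]
wrist_force: [0.2, 0.8, -0.3]
finger_gap: 0.0002
clock: 1.5
tcp_pos: [0.448, 0.1408, 0.2021]
orientation: [0.001, 0.427, 0.904, -0.001]
wrist_force: [-0.2, 0.3, 0.2]
finger_gap: -0.0001
[0.59699848 0.02942667 0.12      ] (array([-4.513,  1.108,  2.061]), np.float64(0.002545016060143457))
[0.59699848 0.02942667 0.042     ] (array([-4.509,  1.109,  4.011]), np.float64(0.002545016060143457))
[0.61853343 0.00311611 0.042     ] (array([-5.359,  1.107,  4.013]), np.float64(0.002545016060143457))
```

```bash
python3 -m crank '{"travel":[[-0.9,0.2,0.2],[-1.8,0.5,0.5],[-2.7,0.7,0.8],[-3.6,0.9,1.2],[-4.5,1.1,1.6]],"turn":[0,0,0,0,0]}'; python3 -m crank '{"travel":[[0,0,0.8],[0,0,1.5],[0,0,2.0],[0,0,2.2],[0,0,2.2]],"turn":[0,0,0,0,0]}'; python3 - <<'E'
from h import *
f=np.radians(-50.7);X=np.array([np.cos(f),np.sin(f),0]);Y=np.array([-X[1],X[0],0]);A=np.array([.607,-.027,0])
for x,y,z in((-.05,.028,.042),(-.016,.028,.042)):
  P=A+x*X+y*Y+[0,0,z];print(P,rowsto(P,np.radians(129.3)))
ims=[cv2.resize(read_camera(n)['image'][a:a+120,b:b+160],(640,480),interpolation=cv2.INTER_CUBIC) for n,a,b in(('scene',160,200),)]
w=read_camera('wrist')['image']
cv2.imwrite('pics/pre.png',np.hstack([cv2.resize(ims[0],(400,300)),cv2.resize(w,(400,300))])[:,:,::-1])
E
```

```text
clock: 1.92
tcp_pos: [0.5956, 0.0345, 0.1389]
orientation: [0.0, 0.424, 0.906, 0.0]
wrist_force: [-0.0, 0.6, 0.9]
finger_gap: -0.0002
clock: 2.33
tcp_pos: [0.5921, 0.0357, 0.0489]
orientation: [-0.002, 0.424, 0.906, -0.001]
wrist_force: [-0.5, -0.3, 0.7]
finger_gap: -0.0
[0.59699848 0.02942667 0.042     ] (array([-0.2  , -0.007,  0.171]), np.float64(0.009225162450800628))
[0.61853343 0.00311611 0.042     ] (array([-1.05 , -0.015,  0.168]), np.float64(0.009225162450800628))
```

View pics/pre.png

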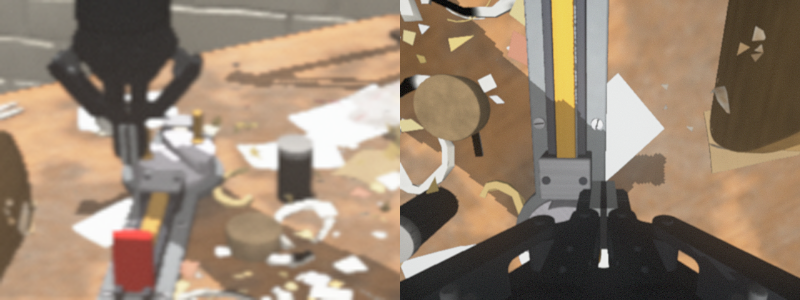

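The picture shows the closed fingers standing behind pin_a on the guide side. pin_b is visible in the clear, and all three bystanders are untouched. Lower a little and push.

```bash
python3 -m crank '{"travel":[[0,0,0.15],[-0.2,0,0.15],[-0.4,0,0.15],[-0.55,0,0.15],[-0.55,0,0.15]],"turn":[0,0,0,0,0]}'; python3 -m crank '{"travel":[[-0.1,0,0],[-0.2,0,0],[-0.3,0,0],[-0.4,0,0],[-0.4,0,0]],"turn":[0,0,0,0,0]}';  python3 - <<'E'
from h import *
f=np.radians(-50.7);X=np.array([np.cos(f),np.sin(f),0]);Y=np.array([-X[1],X[0],0]);A=np.array([.607,-.027,0])
for x,y,z in((-.016,.028,.042),):
  P=A+x*X+y*Y+[0,0,z];print(P,rowsto(P,np.radians(129.3)))
c=read_camera('top')
for ce,st in blobs(c,(12,110,90),(28,255,255),(250,315,185,240)):print(ce,st,ray(c,ce,.061))
for ce,st in blobs(c,(0,170,90),(8,255,255),(185,240,250,300)):print('tab',ce,st,ray(c,ce,.063))
E
```

```text
clock: 2.85
tcp_pos: [0.6098, 0.0173, 0.046]
orientation: [0.001, 0.425, 0.905, 0.0]
wrist_force: [-1.0, 0.5, -0.4]
finger_gap: -0.0001
clock: 3.27
tcp_pos: [0.6186, 0.007, 0.0451]
orientation: [-0.001, 0.424, 0.906, 0.001]
wrist_force: [-0.1, 4.0, -1.0]
finger_gap: 0.0001
[0.61853343 0.00311611 0.042     ] (array([-0.074, -0.063,  0.077]), np.float64(0.009810571531115642))
[291.3125 221.4375] [39, 35, 6, 4, 16] [ 0.58975863 -0.04700854  0.061     ]
```

```bash
python3 -m crank '{"travel":[[-0.05,0,0],[-0.1,0,0],[-0.1,0,0],[-0.1,0,0]],"turn":[0,0,0,0]}';  python3 - <<'E'
from h import *
f=np.radians(-50.7);X=np.array([np.cos(f),np.sin(f),0]);Y=np.array([-X[1],X[0],0]);A=np.array([.607,-.027,0])
P=A-.016*X+.028*Y+[0,0,.042];print(rowsto(P,np.radians(129.3)))
c=read_camera('top')
for ce,st in blobs(c,(12,110,90),(28,255,255),(250,315,185,240)):
  p=ray(c,ce,.061);print(ce,st,p,np.degrees(np.arctan2(A[1]-p[1],A[0]-p[0]))-39.3)
E
```

```text
clock: 3.65
tcp_pos: [0.6211, 0.0029, 0.0452]
orientation: [-0.0, 0.424, 0.906, -0.0]
wrist_force: [-0.1, 3.0, -0.2]
finger_gap: 0.0003
(array([ 0.045, -0.046,  0.081]), np.float64(0.008894016688663076))
```

```bash
python3 -m crank '{"travel":[[0.5,0,0],[0.7,0,-0.6],[0.8,0,-1.5],[1.6,-0.2,-2.2],[2.5,-0.4,-2.4]],"turn":[0,0,0,0,0]}'; python3 -m crank '{"travel":[[0.9,0,0],[1.8,-0.1,0],[2.7,-0.2,0],[3.2,-0.3,0],[3.2,-0.3,0]],"turn":[0,0,0,0,0]}'; python3 - <<'E'
from h import *
f=np.radians(-50.7);X=np.array([np.cos(f),np.sin(f),0]);Y=np.array([-X[1],X[0],0]);A=np.array([.607,-.027,0])
for x in(-.220,-.096):
  P=A+x*X+[0,0,.042];print(P,rowsto(P,np.radians(129.3)))
c=read_camera('top');q=[]
for ce,st in blobs(c,(12,110,90),(28,255,255),(250,315,185,245)):
  p=ray(c,ce,.061);q.append(p);print(ce,st,p)
if len(q)>1:
  d=q[0]-q[1];print(np.degrees(np.arctan2(d[1],d[0])),'want 39.3 mod 180')
for ce,st in blobs(c,(0,170,90),(8,255,255),(185,240,250,300)):print('tab',ce,st,ray(c,ce,.063))
cv2.imwrite('pics/top2.png',cv2.resize(c['image'][160:300,185:345],(640,560),interpolation=cv2.INTER_CUBIC)[:,:,::-1])
E
```

```text
clock: 4.12
tcp_pos: [0.5489, 0.0678, 0.146]
orientation: [0.005, 0.426, 0.905, 0.001]
wrist_force: [0.7, 1.4, 0.8]
finger_gap: -0.0002
clock: 4.53
tcp_pos: [0.4504, 0.1614, 0.1417]
orientation: [-0.0, 0.423, 0.906, -0.001]
wrist_force: [0.3, 0.5, -0.4]
finger_gap: -0.0001
[0.46765621 0.14324485 0.042     ] (array([-0.626,  0.042,  2.493]), np.float64(0.012189176396246726))
[0.54619544 0.04728866 0.042     ] (array([-3.725,  0.005,  2.494]), np.float64(0.012189176396246726))
[273.11764706 200.88235294] [21, 14, 6, 5, 17] [ 0.62905978 -0.01088963  0.061     ]
[289.5 223.1] [37, 36, 6, 5, 20] [ 0.58646104 -0.04355817  0.061     ]
37.48422995269795 want 39.3 mod 180
tab [204.48648649 271.94594595] [14, 15, 11, 14, 37] [0.4890529  0.11801199 0.063     ]
```

View pics/top2.png

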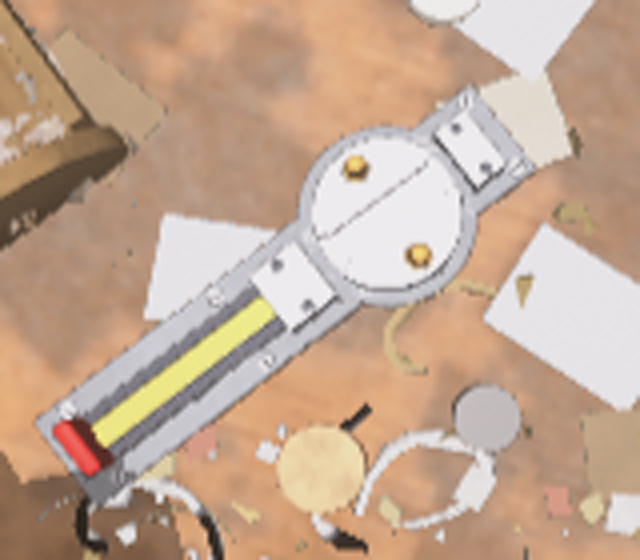

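The picture shows the groove edge now parallel to the bar. The pins are at crop (356,167) and (420,256), which is 1.8° from square, and the bystanders have not moved. Descend behind the tab and push.

```bash
python3 -m crank '{"travel":[[0,0,0.9],[0,0.02,1.8],[0,0.02,2.4],[0,0.02,2.5],[0,0.02,2.5]],"turn":[0,0,0,0,0.01]}'; python3 -m crank '{"travel":[[-0.4,0,0],[-0.8,0,0],[-1.1,0,0],[-1.4,0,0],[-1.7,0,0]],"turn":[0,0,0,0,0]}'; python3 -c "
from h import *
f=np.radians(-50.7);X=np.array([np.cos(f),np.sin(f),0]);A=np.array([.607,-.027,0])
print(rowsto(A-.096*X+[0,0,.042],np.radians(129.3)))"
```

```text
clock: 5.0
tcp_pos: [0.4538, 0.1595, 0.0401]
orientation: [-0.001, 0.429, 0.903, -0.001]
wrist_force: [0.1, -0.3, -0.2]
finger_gap: 0.0
clock: 5.42
tcp_pos: [0.499, 0.1074, 0.0427]
orientation: [0.001, 0.429, 0.903, 0.001]
wrist_force: [0.3, 1.2, 2.0]
finger_gap: -0.0
(array([-1.91 , -0.035,  0.018]), np.float64(-0.0014715221482966))
```

```bash
python3 -m crank '{"travel":[[-0.3,0,0],[-0.6,-0.01,0],[-0.9,-0.02,0],[-1.2,-0.03,0],[-1.2,-0.03,0]],"turn":[0,0,0,0,0]}';  python3 -c "
from h import *
f=np.radians(-50.7);X=np.array([np.cos(f),np.sin(f),0]);A=np.array([.607,-.027,0])
print(rowsto(A-.096*X+[0,0,.042],np.radians(129.3)))"
```

```text
clock: 5.83
tcp_pos: [0.5288, 0.068, 0.0414]
orientation: [0.001, 0.43, 0.903, -0.0]
wrist_force: [0.4, -1.2, 0.2]
finger_gap: -0.0002
(array([-0.676,  0.011, -0.014]), np.float64(-0.003059295707444676))
```

```bash
python3 -m crank '{"travel":[[-0.2,0,0],[-0.4,0,0],[-0.55,0,0],[-0.65,0,0],[-0.65,0,0]],"turn":[0,0,0,0,0]}';  python3 - <<'E'
from h import *
f=np.radians(-50.7);X=np.array([np.cos(f),np.sin(f),0]);A=np.array([.607,-.027,0])
print(rowsto(A-.096*X+[0,0,.042],np.radians(129.3)))
c=read_camera('top')
for ce,st in blobs(c,(0,150,70),(8,255,255),(185,290,200,300)):print('tab',ce,st,ray(c,ce,.063))
cv2.imwrite('pics/top3.png',cv2.resize(c['image'][160:300,185:345],(640,560),interpolation=cv2.INTER_CUBIC)[:,:,::-1])
E
```

```text
clock: 6.25
tcp_pos: [0.5436, 0.0493, 0.0411]
orientation: [0.0, 0.429, 0.903, -0.0]
wrist_force: [0.4, 0.2, -0.2]
finger_gap: -0.0002
(array([-0.08 ,  0.019, -0.022]), np.float64(-0.0016081579194384688))
```

View pics/top3.png

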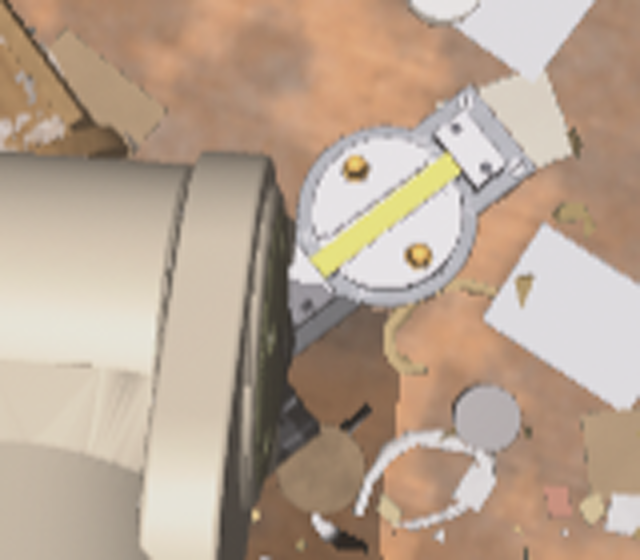

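The bar now crosses the groove and has entered the keeper. Push on gently until the end stop shows as a rise in force.

```bash
for i in 1; do python3 -m crank '{"travel":[[-0.05,0,0],[-0.1,0,0],[-0.15,0,0],[-0.15,0,0],[-0.15,0,0]],"turn":[0,0,0,0,0]}'; done; python3 -c "
from h import *
f=np.radians(-50.7);X=np.array([np.cos(f),np.sin(f),0]);A=np.array([.607,-.027,0])
print(rowsto(A-.096*X+[0,0,.042],np.radians(129.3)))"
```

```text
clock: 6.72
tcp_pos: [0.5458, 0.0467, 0.0413]
orientation: [-0.001, 0.428, 0.904, 0.001]
wrist_force: [-3.0, 4.9, 1.8]
finger_gap: 0.0002
(array([ 0.005,  0.016, -0.018]), np.float64(0.0002675088001509174))
```

```bash
python3 -m crank '{"travel":[[-0.05,0,0],[-0.1,0,0],[-0.1,0,0],[-0.1,0,0]],"turn":[0,0,0,0]}'; python3 -c "
from h import *
f=np.radians(-50.7);X=np.array([np.cos(f),np.sin(f),0]);A=np.array([.607,-.027,0])
print(rowsto(A-.096*X+[0,0,.042],np.radians(129.3)))"
```

```text
clock: 7.05
tcp_pos: [0.5458, 0.0466, 0.0412]
orientation: [-0.004, 0.427, 0.904, 0.003]
wrist_force: [-8.9, 13.6, 9.4]
finger_gap: -0.0
(array([ 0.007,  0.017, -0.019]), np.float64(0.002444292820921401))
```

The tool has stopped moving and the force rose to about 16 N, exactly at the expected home position (-96 mm). Back off, lift, and check.

```bash
python3 -m crank '{"travel":[[0.5,0,0],[0.9,0,0],[1.3,0,-0.8],[1.6,0,-1.7],[2.2,0,-2.6]],"turn":[0,0,0,0,0]}'; python3 -m crank '{"travel":[[0.9,0,0],[1.8,0,0],[2.7,0,0],[2.8,0,0],[2.8,0,0]],"turn":[0,0,0,0,0]}'; python3 - <<'E'
from h import *
f=np.radians(-50.7);X=np.array([np.cos(f),np.sin(f),0]);A=np.array([.607,-.027,0])
c=read_camera('top');q=[]
for ce,st in blobs(c,(0,150,70),(8,255,255),(185,290,200,300)):
  p=ray(c,ce,.063);print('tab',ce,st,p,'fixture x',(p-A)@X,'want -.080')
for ce,st in blobs(c,(12,110,90),(28,255,255),(250,315,185,245)):print(ce,st,ray(c,ce,.061))
cv2.imwrite('pics/top4.png',cv2.resize(c['image'][140:300,185:345],(600,600),interpolation=cv2.INTER_CUBIC)[:,:,::-1])
print(get_state()['wrist_force'],get_state()['tcp_pos'])
E
```

```text
clock: 7.47
tcp_pos: [0.4941, 0.1096, 0.1448]
orientation: [0.0, 0.429, 0.903, -0.0]
wrist_force: [0.8, -0.1, 1.1]
finger_gap: 0.0001
clock: 7.88
tcp_pos: [0.422, 0.1979, 0.1443]
orientation: [0.0, 0.427, 0.904, 0.0]
wrist_force: [-0.6, -0.1, -0.1]
finger_gap: -0.0004
tab [248.96923077 237.04615385] [58, 31, 12, 13, 65] [0.55781471 0.03417405 0.063     ] fixture x -0.07849196337000985 want -.080
[273.1  201.35] [21, 14, 6, 6, 20] [ 0.62814625 -0.01087487  0.061     ]
[289.5 223.1] [37, 36, 6, 5, 20] [ 0.58646104 -0.04355817  0.061     ]
[-0.3135373  -0.60054204  0.16129774] [0.42328814 0.19706554 0.14427409]
```

View pics/top4.png

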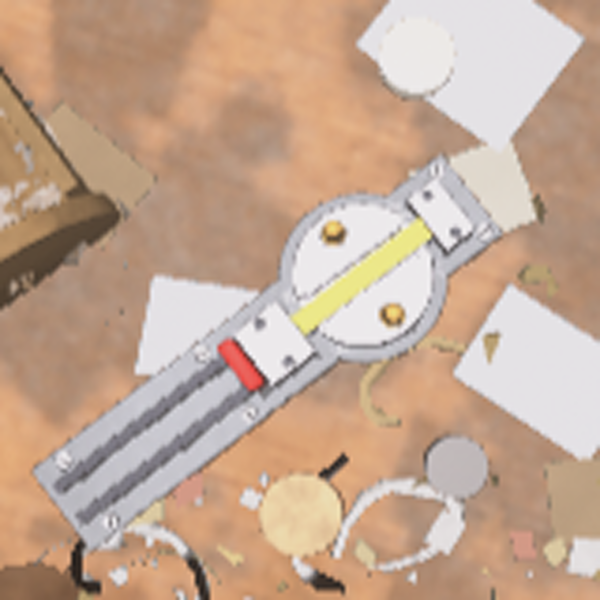

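The tab, at crop (241,365), lies against the guide, and the bar runs through the groove into the keeper. The can, cork and spool are in place, and the arm is clear of everything.

```bash
python3 -c "
from workcell import *
print(hand_in())"
```

```text
the job is handed in; nothing more can be done
None
```

The turntable is locked and the job is handed in. I pushed pin_a about 0.7 rad clockwise with the closed fingers until the groove lined up. I then pushed the red tab from behind until the bar stopped at its end stop.

- **Groove:** before the bar push, the line through the pins was 1.8° (0.03 rad) from square to the bar.
- **Bar:** the push force rose to about 16 N with the tool no longer moving, exactly where the end stop should be. The camera then put the tab at -78.5 mm on the fixture's x axis, where -80 mm is fully home; that is within the 2 mm calibration. The picture shows it against the guide.
- **Bystanders and arm:** the film can, cork and spool look unmoved in the last picture; I judged this by eye. The arm was about 0.14 m above the bench with no contact force, and about 8 s of the 56 s had been used.

No check failed. One look, while the fingers were still at the pin, found neither pin, so I backed off and measured again.

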